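Close the stew cooker and set its heat

ROBOT

A 7-joint arm with a two-finger parallel gripper is mounted at the origin on a cart in front of the work surface, level with it; the furniture and walls round the work are solid. World frame = base frame: x ahead of the robot, y to its left, z up, the work surface at z = 0. Lengths are in m, angles in rad, forces in N, time in s.
With the tool pointing down it reaches from about 0.35 to 0.775 m from the base axis. Payload 3.1 kg.
Tool frame: the origin (TCP) lies at the centre of the arm's flange, where the gripper is bolted on; the fingertips stand 173 mm ahead of it and the grasp point (between the pads) lies 155 mm ahead of it; y points along the fingers, x is the direction in which the jaws open and shut, and the axes are right-handed (so a half turn about y gives the same grasp; the last joint's range is limited). The gripper opens to 85 mm and grips with 20 to 120 N. Pads are 22 mm wide; open, the fingers measure 114 mm over their backs; the gripper's body (76 mm by 85 mm) begins 54 mm behind the grasp point. The pads swing forward as they close: fully open they stand 13 mm farther back than shut.
Start: joints at [-1.229, 0.311, 0.014, 1.512, -0.004, 1.319, -0.027], TCP at [0.206, 0.51, 0.405] pointing down, gripper open.
Joint ranges: [-2.7, 2.7], [-0.3, 1.91], [-1.27, 1.3], [0.12, 2.57], [-1.44, 4.58], [0.2, 2.03], [-3.05, 3.05]. Speed limits (rad/s): [2.79, 2.79, 3.14, 3.14, 3.14, 3.14, 3.14].

INTERFACE

Orientations are given as a unit quaternion [x, y, z, w].
In Python, from bench import readout, viewer, hand_in gives the robot as it stands.
- The arm moves only by the shell command python3 -m crank 'ROWS' [OPENING] [FORCE]. ROWS is JSON, one flat list of numbers, 6 for each row, row after row: the shift along the tool's x, y, z in m, then the turn, a rotation vector about the tool's x, y, z in degrees. A call has 1 to 5 rows; each row shifts and turns the pose as measured when the row begins, along the tool's axes as they then stand; what a row does not reach is not made up. A row lasts 1/10 s, in which the tool goes at most 50 mm and 8.59 degrees, less where a joint would pass 70% of its speed; a pose out of reach is approached as far as the arm can. A call is refused whole if a number of a shift passes 0.05 or a number of a turn 8.59, either way. A call with a gripper value outside its range is refused whole. OPENING is the closure, from -1 (fully open) to 1 (shut), set as the call begins (- or left out, the last holds). The fingers move at their own pace and stop on an object; FORCE is the grip in N (left out, the last holds). Time passes only in rows, so rows that do not move let the fingers close. It gives the time, the measured TCP pose, the force and the opening at its end, in the units of the state.
- readout.get_state(): the state, without advancing time (a new reading comes with each control period).
- viewer.camera(name): name is "scene" or "top" or "wrist"; returns the picture (384x512x3 uint8, red, green, blue); there is no depth.
- viewer.camera_model(name): a dict with "camera_matrix" (3x3 intrinsics, pixels), "world_from_camera" (4x4, takes a point from camera to world coordinates). Camera axes: x right, y down, z forward; pixel columns grow to the right and rows downward; lengths in m; the calibration is good to about 2 mm. A picture is of the moment at which its call begins: read the wrist's pose just before it. camera_model takes no time and is no camera call; for the wrist camera it gives the pose at the moment of the call.
- hand_in(): hands the job in, once; it reports no verdict.
The state is a dict: "time": time; "q": joint angles; "joint_vel": joint speeds; "joint_efforts": joint torques, N m; "tcp_pos": TCP position; "tool_rot": TCP orientation; "wrist_force": force on the tool from outside, world axes, zero at the start; "wrist_torque": the same for the moment, N m; "gripper_width": finger opening in m.
Only numpy, scipy, OpenCV 4.12 (cv2) and the standard library are available. Lean on these libraries where they do the work, as an engineer would, in place of code of your own. Each camera call takes 0.05 s, during which the arm holds its last target. There are 200 camera calls.

TASK

Get the stew cooker going: take the wooden spoon off its rim and lay it lengthwise in the long ceramic spoon rest, then put the lid gently on the pot so that it sits fully home, and last turn the selector knob to setting 4, the fourth bar clockwise from the off ring, until it clicks in there. Leave the mill, the spice jar and the shaker standing where they are.

Things in the scene. Friction and masses are not known exactly. Their poses are not given: they have to be found in the camera images.
- cooker: Electric stew cooker, fixed: round steel shell 197 mm in diameter round a white pot, black loop handles at +y and -y (out to 126 mm, 110 mm high), black console 122 mm wide at -x (out to 196 mm). Origin on the worktop under the pot's axis; x horizontal, from the console towards the pot (away from the robot at yaw 0; it stands turned, the console to the robot's right); z up.
- pot_rim (a point): Centre of the pot's open mouth, level with the top of its flat white rim, 145 mm above the worktop. The mouth is 144 mm in diameter and 109 mm deep; the rim is 26 mm wide, to 196 mm in diameter. Axes as the cooker's.
- panel (a point): Centre of the sloping face of the console, on the knob's axis, 148 mm in front of the pot's axis, 64 mm high; x up the slope, z square out of it, 28 degrees from vertical. White marks 36 to 52 mm from it, clockwise: a small ring (off) 100 degrees anticlockwise of straight up, then five radial bars 40 degrees apart, each longer than the last (4, 7, 10, 13, 16 mm): settings 1 to 5.
- selector_grip (a point): On the axis of the black selector knob, 20 mm off the panel; z out of the panel, x along the knob's grip bar to its pointer end. The bar is 13 mm wide, rises from a 48 mm disc (9.5 mm off the panel) to 31 mm, and reaches 31 mm from the axis at the pointer end, which bears a white line, 20 mm at the tail.
- selector (a joint): Angle of the selector knob, rad, growing clockwise as one looks at the panel: 0 with the pointer at the off ring, 0.698 (40 degrees) more for each setting: 2.793 at the fourth bar, 3.491 at the fifth; stops just beyond both ends. It clicks into a notch at each mark, and slips into the nearest one when let go close to it.
- lid: Loose white stoneware lid, 166 mm in diameter, 69 mm high, 0.35 kg, right way up on the worktop; origin at the centre of its underside, z up. Its skirt (134 mm in diameter, 10 mm high) drops into the pot's mouth and its flange rests on the rim: origin then 135 mm above the worktop. Round black grip on top, 33 mm wide from 50 to 62 mm above the origin, with a thinner neck.
- spoon: Loose wooden cooking spoon, 223 mm long, lying at first across the pot's rim; origin below the middle of its length at its underside, x along the handle to the bowl. Round handle 12 mm thick, from x = -114 mm (axis 6 mm high) to x = 66 mm (axis 10 mm high); round bowl 52 mm wide and 14 mm high centred at x = 89 mm.
- spoon_grip (a point): Point on the axis of the spoon's handle at x = +20 mm, 8.5 mm above its underside, near its balance point; axes as the spoon's.
- spoon_rest: Long white ceramic spoon rest on the worktop: shallow tray with round ends, 264 mm long, 92 mm wide; floor 6 mm high, inside 244 x 72 mm, rim 15 mm high. Origin at the centre of its underside, x along its length (either end may take the bowl), z up.
- pepper_mill: Bystander: brown wooden pepper mill 58 mm wide, 170 mm tall, upright close to the cooker, on the side away from its console; origin at the centre of its underside.
- spice_jar: Bystander: spice jar 41 mm wide, 105 mm tall, upright beyond one end of the spoon rest; origin at the centre of its underside.
- salt_shaker: Bystander: glass shaker 44 mm wide, 90 mm tall, upright beside the lid; origin at the centre of its underside.

How it is judged:
On the way, in this order (a step that is already met when the one before it is completed fails the run):
1. the spoon lies in the spoon rest, let go (horizontal distance between spoon_grip and spoon_rest below 0.045 m and z of spoon_grip in the frame of spoon_rest below 0.028 m and angle between the x axis of spoon and the x axis of spoon_rest, either way round below 0.22 rad and y of spoon in the frame of spoon_rest between -0.025 and 0.025 m and contact force between spoon and the fingers below 0.1 N), for 0.2 s.
2. the lid sits home on the pot, let go (horizontal distance between lid and cooker below 0.008 m and z of lid in the frame of cooker between 0.131 and 0.139 m and angle between lid's own z axis and vertical below 0.05 rad and contact force between lid and the fingers below 0.1 N), for 0.2 s.
3. the selector stands at setting 4 (value of joint selector between 2.653 and 2.933 rad), for 0.2 s.
At the end, for the whole second after the job is handed in: Spoon in its rest (grip point within 45 mm of centre, under 28 mm high, within 0.22 rad of the length, 25 mm of the middle line); lid home (8 mm of the axis, 4 mm in height, level to 0.05 rad); selector within 0.14 rad of setting 4 (2.793); all let go and at rest (all of step 1 and all of step 2 and all of step 3 and linear speed of each of spoon, lid below 0.02 m/s and velocity of joint selector below 0.1 rad/s); the robot touches nothing.
It fails at once if a bystander is pushed more than 30 mm or tipped (distance of any of pepper_mill, spice_jar, salt_shaker from where it was at the start of the episode above 0.03 m or angle between any of pepper_mill, spice_jar, salt_shaker's own z axis and vertical above 0.4 rad).
It fails at once if the lid is dropped or slammed on the cooker (more than 40 N between them) (contact force between lid and cooker above 40 N).
It also fails if it takes over 72 s, if anything falls off the work surface, if the arm or the gripper's body presses on something with over 40 N, if the wrist force passes 120 N, or if a joint passes its speed limit or range.

## Working session

There is one attempt and no reset: what is moved stays moved. The work goes in short steps, Python scripts to look and compute and a shell command to move; the robot and the scene stay as the last step left them, time stands still between calls to the robot, and variables do not carry over. Pictures are saved under pics/ and viewed, about 8 in all and at most 12, crops included, and the job is handed in when it is done.

```bash
ls; mkdir -p pics
python3 - <<'E'
from bench import readout, viewer
import cv2,json
s=readout.get_state();print(s)
for n in("top","scene"):
    im=viewer.camera(n);cv2.imwrite(f"pics/{n}0.png",im[...,::-1])
    m=viewer.camera_model(n);print(m)
a=cv2.imread("pics/top0.png");cv2.imwrite("pics/top0b.png",cv2.resize(a,(800,600),interpolation=cv2.INTER_CUBIC))
E
```

```text
pics
{'time': 0.0, 'q': array([-1.22872417,  0.31173849,  0.01397689,  1.51308595, -0.00438698,
        1.3191785 , -0.02718144]), 'joint_vel': array([-4.46793341e-04, -1.30293176e-03, -9.39540932e-04,  1.68876572e-04,
        4.85813494e-05,  3.46763684e-04, -9.43522031e-05]), 'joint_efforts': array([ 6.42625264e-05, -3.79909480e+01,  1.45976306e-01, -2.30593014e+01,
        1.22103357e-02,  1.36645191e-02,  3.85149619e-06]), 'tcp_pos': array([0.20577943, 0.50970442, 0.40360184]), 'tool_rot': array([ 0.58665673,  0.39482462, -0.39617655, -0.58565479]), 'wrist_force': array([-0.45352424, -0.00454581,  0.47483903]), 'wrist_torque': array([-0.00353867, -0.01282952,  0.00126464]), 'gripper_width': 0.08525823549884304}
{'camera_matrix': array([[474.11193356,   0.        , 255.45466879],
       [  0.        , 474.11193356, 200.22183081],
       [  0.        ,   0.        ,   1.        ]]), 'world_from_camera': array([[ 0.01165118, -0.99078269,  0.13495894,  0.41399027],
       [-0.9997874 , -0.01383912, -0.01528507,  0.00853752],
       [ 0.0170119 , -0.13475216, -0.99073329,  1.44201289],
       [ 0.        ,  0.        ,  0.        ,  1.        ]])}
{'camera_matrix': array([[397.33920859,   0.        , 262.33499768],
       [  0.        , 397.33920859, 189.51695759],
       [  0.        ,   0.        ,   1.        ]]), 'world_from_camera': array([[ 0.84572431,  0.4590546 , -0.27206483,  0.92552525],
       [ 0.53357675, -0.73398545,  0.42019186, -0.46109936],
       [-0.00680062, -0.50053394, -0.8656902 ,  1.09103266],
       [ 0.        ,  0.        ,  0.        ,  1.        ]])}
```

View pics/top0b.png

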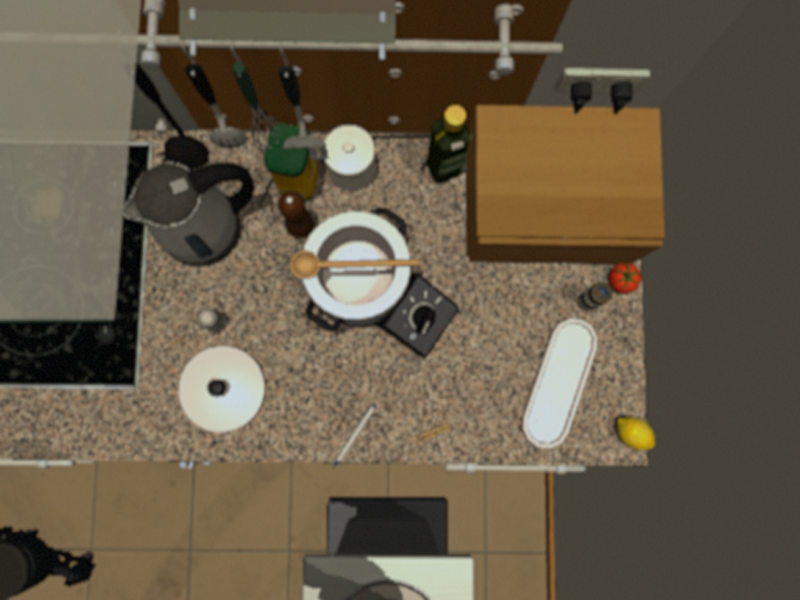

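View pics/scene0.png

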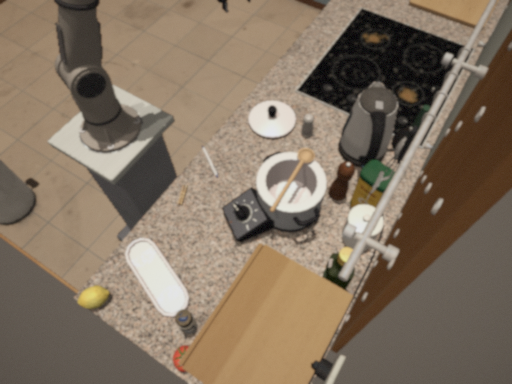

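Run:
```python
import cv2
a=cv2.imread("pics/top0.png")
A=cv2.resize(a[125:235,180:310],None,fx=5,fy=5,interpolation=cv2.INTER_CUBIC)
cv2.imwrite("pics/c1.png",A)
B=cv2.resize(a[180:300,105:400],None,fx=2.7,fy=2.7,interpolation=cv2.INTER_CUBIC);cv2.imwrite("pics/c2.png",B)
```

```text
(no output)
```

View pics/c1.png

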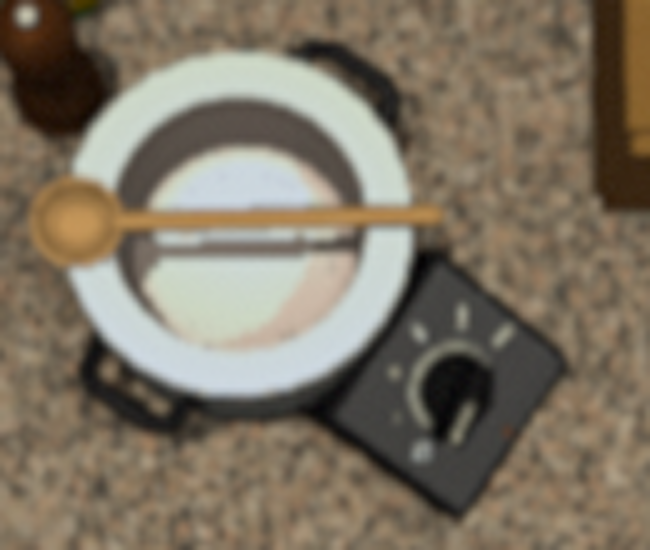

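View pics/c2.png

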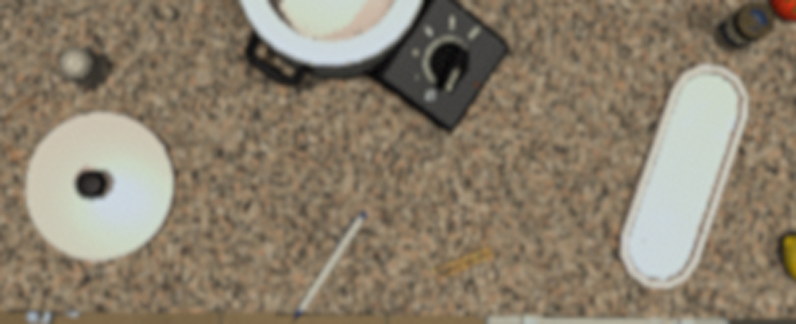

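```bash
cat > h.py <<'E'
from bench import readout, viewer
import numpy as np, cv2
from scipy.spatial.transform import Rotation as R
def ray(m,px,z):
    K,T=m["camera_matrix"],m["world_from_camera"]
    d=T[:3,:3]@np.linalg.solve(K,[px[0],px[1],1]); o=T[:3,3]
    return o+d*(z-o[2])/d[2]
def proj(m,p):
    T=m["world_from_camera"]; c=T[:3,:3].T@(np.asarray(p)-T[:3,3]); u=m["camera_matrix"]@c; return u[:2]/u[2]
def rot(xdir,ydir=(0,0,-1)):
    y=np.array(ydir,float);y/=np.linalg.norm(y);x=np.array(xdir,float);x-=y*(x@y);x/=np.linalg.norm(x)
    return R.from_matrix(np.c_[x,y,np.cross(x,y)])
def todo(g,Rt):
    "g = wanted grasp point"
    s=readout.get_state();R0=R.from_quat(s["tool_rot"]);p=s["tcp_pos"]
    t=np.asarray(g)-0.155*Rt.as_matrix()[:,1]
    np.set_printoptions(precision=4,suppress=True)
    print("t",round(s["time"],2),"w",round(s["gripper_width"],4),"F",s["wrist_force"].round(1),"q",s["q"].round(2),"grasp",p+0.155*R0.as_matrix()[:,1])
    print(" shift now",R0.inv().apply(t-p)," shift after turn",Rt.inv().apply(t-p)," turn",np.degrees((R0.inv()*Rt).as_rotvec()).round(2))
E
python3 - <<'E'
from h import *
m=viewer.camera_model("top")
c1=lambda u,v:((u+.5)/5-.5+180,(v+.5)/5-.5+125)
c2=lambda u,v:((u+.5)/2.7-.5+105,(v+.5)/2.7-.5+180)
f=lambda n,p,z:print(n,ray(m,p,z).round(4))
f("pot",c1(241,224),.145)
f("bowl",c1(77,222),.157);f("tail",c1(442,214),.151);f("bowltip",c1(29,222),.15)
f("lidflange",c2(99.5,186),.012);f("lidgrip",c2(92,183),.066)
f("restA",c2(713,65),.015);f("restB",c2(658,288),.015)
f("restL",c2(621,240),.015);f("restR",c2(747,110),.015)
for n,p in dict(off=(422,452),b1=(398,415),b2=(394,372),b3=(420,333),b4=(461,318),b5=(504,333),knob=(457,385)).items(): f(n,c1(*p),.075 if n!="knob" else .095)
f("jar",c2(757,17),.105);f("shaker",c2(75,65),.09);f("mill",c1(25,15),.17)
E
```

```text
pot [0.6762 0.0665 0.145 ]
bowl [0.6735 0.1562 0.157 ]
tail [ 0.6823 -0.0451  0.151 ]
bowltip [0.6745 0.1836 0.15  ]
lidflange [0.4581 0.3255 0.012 ]
lidgrip [0.4595 0.3216 0.066 ]
restA [ 0.6023 -0.3589  0.015 ]
restB [ 0.3537 -0.2929  0.015 ]
restL [ 0.4056 -0.2526  0.015 ]
restR [ 0.5519 -0.3962  0.015 ]
off [ 0.5573 -0.0378  0.075 ]
b1 [ 0.5787 -0.0237  0.075 ]
b2 [ 0.6039 -0.0211  0.075 ]
b3 [ 0.6271 -0.036   0.075 ]
b4 [ 0.6363 -0.0599  0.075 ]
b5 [ 0.6278 -0.0851  0.075 ]
knob [ 0.5941 -0.0569  0.095 ]
jar [ 0.6426 -0.3838  0.105 ]
shaker [0.583  0.3397 0.09  ]
mill [0.7867 0.1867 0.17  ]
```

Run:
```python
from h import *
from scipy.optimize import least_squares
m=viewer.camera_model("top")
a=cv2.imread("pics/top0.png")[180:300,320:400]
g=(a.min(2)>170).astype(np.uint8)
n,l,st,_=cv2.connectedComponentsWithStats(g);k=1+st[1:,4].argmax();ys,xs=np.where(l==k)
r=cv2.minAreaRect(np.c_[xs,ys].astype(np.float32));b=cv2.boxPoints(r)+[320,180]
w=[ray(m,p,.012)[:2].round(4) for p in b];print(w,np.mean(w,0))
c1=lambda u,v:((u+.5)/5-.5+180,(v+.5)/5-.5+125)
obs=np.array([c1(*p) for p in [(422,452),(398,415),(394,372),(420,333),(461,318),(504,333)]])
def frame(v):
    yaw,px,py=v;cx=np.array([np.cos(yaw),np.sin(yaw),0]);n=-np.sin(np.radians(28))*cx+[0,0,np.cos(np.radians(28))]
    up=np.cos(np.radians(28))*cx+[0,0,np.sin(np.radians(28))];cy=np.cross(n,up)
    return np.array([px,py,0])-.148*cx+[0,0,.064],up,cy,n
def res(v):
    c,up,cy,n=frame(v)
    return np.r_[*[proj(m,c+.044*(np.cos(t)*up-np.sin(t)*cy))-o for t,o in zip(np.radians(-100+40*np.arange(6)),obs)],(np.array(v[1:])-[.6762,.0665])*300]
s=least_squares(res,[.9,.6762,.0665]);print(s.x,np.degrees(s.x[0]),s.fun.round(1));print(frame(s.x))
c,up,cy,n=frame(s.x);print("knob top proj c1",((proj(m,c+.031*n)-[180,125])*5),"pointer tip@off",(proj(m,c+.031*n+.031*(np.cos(1.745)*up+np.sin(1.745)*cy))-[180,125])*5)
todo([.677,.090,.25],rot([1,.035,0]))
```

```text
[array([ 0.3714, -0.2427]), array([ 0.6111, -0.3259]), array([ 0.5842, -0.409 ]), array([ 0.3455, -0.324 ])] [ 0.47805 -0.3254 ]
[1.00193435 0.67633992 0.06671379] 57.406609510187614 [ 0.7  0.8 -0.9  1.3 -0.6 -0.3 -0.1 -1.1  0.8 -0.9  0.3  0.2  0.   0.1]
(array([ 0.59661623, -0.05797836,  0.064     ]), array([0.47562056, 0.74389619, 0.46947156]), array([-0.84251454,  0.5386736 ,  0.        ]), array([-0.25289194, -0.39553662,  0.88294759]))
knob top proj c1 [477.84162556 393.35773787] pointer tip@off [455.63206108 442.4543003 ]
t 0.1 w 0.0854 F [ 0.5 -0.4  0.9] q [-1.23  0.31  0.01  1.51 -0.    1.32 -0.03] grasp [0.2057 0.5094 0.2487]
 shift now [-0.2128 -0.0008 -0.5941]  shift after turn [ 0.4562 -0.0013 -0.436 ]  turn [ 0.08 66.01 -0.11]
```

```bash
python3 -m crank '[0,0,0,0,8.25,0, 0,0,0,0,8.25,0, 0,0,0,0,8.25,0, 0,0,0,0,8.25,0]' 0; python3 -m crank '[0,0,0,0,8.25,0, 0,0,0,0,8.25,0, 0,0,0,0,8.25,0, 0,0,0,0,8.25,0]'
for i in 1 ; do python3 -m crank '[0.035,0,-0.0335,0,0,0, 0.035,0,-0.0335,0,0,0, 0.035,0,-0.0335,0,0,0, 0.035,0,-0.0335,0,0,0, 0.035,0,-0.0335,0,0,0]'; done
python3 - <<'E'
from h import *
todo([.677,.090,.25],rot([1,.035,0]))
E
```

```text
time: 0.5
tcp_pos: [0.2056, 0.5089, 0.401]
tool_rot: [0.679, 0.204, -0.207, -0.674]
wrist_force: [-0.1, 0.8, -0.4]
gripper_width: 0.0426
time: 0.9
tcp_pos: [0.2052, 0.5081, 0.3983]
tool_rot: [0.712, -0.006, 0.002, -0.702]
wrist_force: [0.4, 0.5, -0.1]
gripper_width: 0.0426
time: 1.4
tcp_pos: [0.3753, 0.3418, 0.3952]
tool_rot: [0.712, -0.001, -0.008, -0.702]
wrist_force: [0.4, 0.6, 0.5]
gripper_width: 0.0427
t 1.4 w 0.0427 F [0.4 0.6 0.5] q [-1.04  0.24  0.33  1.64 -0.08  1.29 -0.69] grasp [0.3733 0.3397 0.2402]
 shift now [ 0.299  -0.0102 -0.255 ]  shift after turn [ 0.2927 -0.0098 -0.2622]  turn [ 0.76 -1.42 -0.73]
```

```bash
python3 -m crank '[0.037,-0.002,-0.033,0.2,-0.3,-0.2, 0.037,-0.002,-0.033,0.2,-0.3,-0.2, 0.037,-0.002,-0.033,0.2,-0.3,-0.2, 0.037,-0.002,-0.033,0.1,-0.3,-0.1, 0.037,-0.002,-0.033,0,-0.2,0]'; python3 -m crank '[0.037,-0.002,-0.033,0,0,0, 0.037,-0.002,-0.033,0,0,0, 0.025,-0.002,-0.025,0,0,0, 0,0,0,0,0,0]'
python3 - <<'E'
from h import *
todo([.677,.090,.166],rot([1,.035,0]))
m=viewer.camera_model("wrist");im=viewer.camera("wrist");cv2.imwrite("pics/w1.png",im[...,::-1])
for p in [(.677,.09,.16),(.6763,.0667,.145),(.7,.09,.145)]: print(proj(m,p))
E
```

```text
time: 1.9
tcp_pos: [0.5637, 0.1774, 0.4029]
tool_rot: [0.707, 0.012, -0.015, -0.707]
wrist_force: [0.8, 0.7, -0.1]
gripper_width: 0.0428
time: 2.3
tcp_pos: [0.6705, 0.0799, 0.4046]
tool_rot: [0.71, 0.007, -0.012, -0.704]
wrist_force: [0.0, -0.4, 0.4]
gripper_width: 0.0428
t 2.3 w 0.0428 F [ 0.  -0.4  0.4] q [-0.4   0.61  0.47  1.12 -0.26  1.48  0.05] grasp [0.6694 0.0785 0.2496]
 shift now [0.0074 0.0834 0.0106]  shift after turn [0.0068 0.0836 0.0099]  turn [ 0.5  -0.44 -0.44]
[266.4421 190.4989]
[264.227  209.0699]
[291.5006 185.8781]
```

View pics/w1.png

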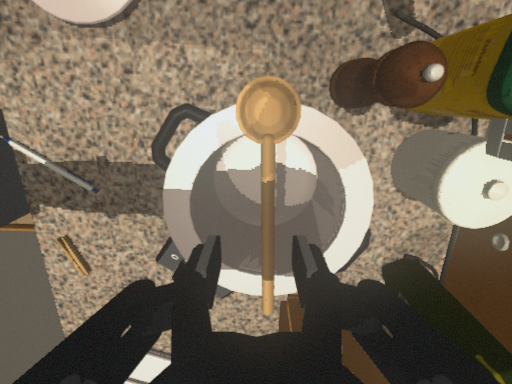

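Run:
```python
from h import *
m=viewer.camera_model("wrist")
print(m["world_from_camera"].round(3))
for n,p,z in [("bowl",(268,109),.157),("tail",(267,315),.151),("tip",(268,76),.15),("rimL",(163,192),.145),("rimR",(373,192),.145),("mouthL",(190,196),.145),("mouthR",(346,196),.145),("rimbot",(250,293),.145),("console mark off",(175,257),.075)]: print(n,ray(m,p,z).round(4))
```

```text
[[ 1.     0.031  0.001  0.667]
 [ 0.029 -0.945 -0.327  0.164]
 [-0.009  0.327 -0.945  0.374]
 [ 0.     0.     0.     1.   ]]
bowl [0.6739 0.1587 0.157 ]
tail [ 0.6822 -0.0478  0.151 ]
tip [0.6731 0.1828 0.15  ]
rimL [0.5819 0.0835 0.145 ]
rimR [0.7723 0.0897 0.145 ]
mouthL [0.6064 0.0805 0.145 ]
mouthR [0.7485 0.0851 0.145 ]
rimbot [ 0.6636 -0.0254  0.145 ]
console mark off [ 0.5641 -0.0302  0.075 ]
```

```bash
python3 -m crank '[0.0075,0.02,0.0106,0.5,-0.4,-0.4, 0,0.03,0,0,0,0, 0,0.025,0,0,0,0, 0,0.008,0,0,0,0, 0,0,0,0,0,0]'
python3 - <<'E'
from h import *
todo([.677,.090,.164],rot([1,.035,0]))
E
```

```text
time: 2.85
tcp_pos: [0.6736, 0.1006, 0.3183]
tool_rot: [-0.703, -0.014, 0.018, 0.711]
wrist_force: [-0.1, 0.1, 0.9]
gripper_width: 0.043
t 2.85 w 0.043 F [-0.1  0.1  0.9] q [-0.42  0.66  0.44  1.24 -0.29  1.3   0.06] grasp [0.6726 0.1022 0.1633]
 shift now [ 0.003  -0.0008 -0.0108]  shift after turn [ 0.0031 -0.0007 -0.0107]  turn [-0.59  0.55 -0.32]
```

```bash
python3 -m crank '[0.003,0,-0.0108,-0.5,0.5,-0.3, 0,0,0,0,0,0]';python3 -m crank '[0,0,0,0,0,0, 0,0,0,0,0,0, 0,0,0,0,0,0, 0,0,0,0,0,0]' 1 40
python3 - <<'E'
from h import *
todo([.677,.090,.164],rot([1,.035,0]))
E
```

```text
time: 3.05
tcp_pos: [0.6772, 0.0907, 0.3202]
tool_rot: [-0.706, -0.014, 0.013, 0.708]
wrist_force: [-0.2, -0.1, 0.4]
gripper_width: 0.0427
time: 3.45
tcp_pos: [0.6782, 0.09, 0.3242]
tool_rot: [-0.706, -0.016, 0.01, 0.708]
wrist_force: [-0.0, 0.0, -0.1]
gripper_width: 0.0101
t 3.45 w 0.0101 F [-0.   0.  -0.1] q [-0.41  0.66  0.45  1.23 -0.28  1.3   0.06] grasp [0.6796 0.0904 0.1692]
 shift now [-0.0012  0.0052  0.0001]  shift after turn [-0.0012  0.0052  0.0001]  turn [-0.13  0.1   0.52]
```

```bash
python3 -m crank '[0,0,0,0,0,0, -0.001,0.007,0,0,0,0.5, 0,0.001,0,0,0,0]' 0.4;python3 -m crank '[0,0.001,0,0,0,0, 0,0.001,0,0,0,0, 0,0.001,0,0,0,0]' 1 40
python3 - <<'E'
from h import *
todo([.677,.090,.163],rot([1,.035,0]))
E
```

```text
time: 3.75
tcp_pos: [0.6772, 0.0901, 0.3161]
tool_rot: [-0.706, -0.013, 0.013, 0.708]
wrist_force: [-1.1, 0.2, -0.2]
gripper_width: 0.0257
time: 4.05
tcp_pos: [0.6773, 0.09, 0.3149]
tool_rot: [-0.706, -0.013, 0.013, 0.708]
wrist_force: [-1.9, -0.3, 5.3]
gripper_width: 0.0103
t 4.05 w 0.0103 F [-1.9 -0.3  5.3] q [-0.41  0.67  0.45  1.24 -0.29  1.29  0.07] grasp [0.6774 0.0905 0.1599]
 shift now [-0.0003 -0.0031 -0.    ]  shift after turn [-0.0003 -0.0031 -0.    ]  turn [-0.17  0.11  0.07]
```

```bash
python3 -m crank '[0,-0.01,0,0,0,0, 0,-0.025,0,0,0,0, 0,-0.03,0,0,0,0, 0,-0.03,0,0,0,0, 0,-0.005,0,0,0,0]' 1 60
python3 - <<'E'
from h import *
a=np.radians(160.6);d=np.array([np.cos(a),np.sin(a),0])
g=np.array([.478,-.3254,.25])+.02*d
todo(g,rot([-np.sin(a-np.pi),np.cos(a-np.pi),0]));todo(g,rot([np.sin(a),-np.cos(a),0]))
cv2.imwrite("pics/w2.png",viewer.camera("wrist")[...,::-1])
E
```

```text
time: 4.55
tcp_pos: [0.6767, 0.09, 0.4164]
tool_rot: [-0.706, -0.012, 0.014, 0.708]
wrist_force: [1.0, -0.5, 0.6]
gripper_width: 0.0099
t 4.55 w 0.0099 F [ 1.  -0.5  0.6] q [-0.4   0.62  0.46  1.07 -0.27  1.51  0.04] grasp [0.6761 0.0903 0.2614]
 shift now [-0.2325  0.0114 -0.4005]  shift after turn [-0.4579  0.0114  0.0695]  turn [ -0.25 -68.49  -0.13]
t 4.55 w 0.0099 F [ 1.  -0.5  0.6] q [-0.4   0.62  0.46  1.07 -0.27  1.51  0.04] grasp [0.6761 0.0903 0.2614]
 shift now [-0.2325  0.0114 -0.4005]  shift after turn [-0.4579  0.0114  0.0695]  turn [ -0.25 -68.49  -0.13]
```

View pics/w2.png

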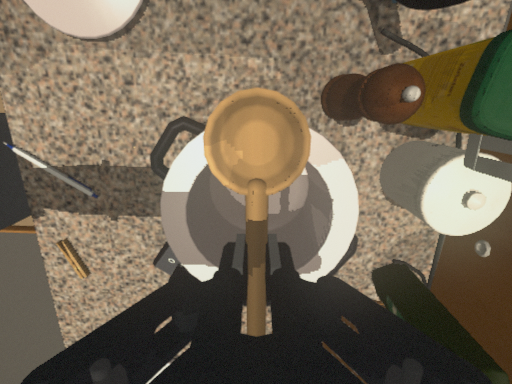

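```bash
python3 -m crank '[-0.024,0,-0.04,0,0,0, -0.024,0,-0.04,0,0,0, -0.024,0,-0.04,0,0,0, -0.024,0,-0.04,0,0,0, 0,0,0,0,0,0]'
python3 -m crank '[0,0,0,0,-8.5,0, 0,0,0,0,-8.5,0, 0,0,0,0,-8.5,0, 0,0,0,0,-8.5,0]'
python3 -m crank '[0,0,0,0,-8.5,0, 0,0,0,0,-8.5,0, 0,0,0,0,-8.5,0, 0,0,0,0,-8,0, 0,0,0,0,0,0]'
cat > rest.py <<'E'
from h import *
import sys
a=np.radians(160.6);d=np.array([np.cos(a),np.sin(a),0])
g=np.array([.478,-.3254,float(sys.argv[1])])+.02*d
todo(g,rot([np.sin(a),-np.cos(a),0]))
E
python3 rest.py .22
```

```text
time: 5.1
tcp_pos: [0.5831, -0.0764, 0.4062]
tool_rot: [-0.706, -0.009, 0.021, 0.708]
wrist_force: [0.0, -1.1, -0.0]
gripper_width: 0.01
time: 5.5
tcp_pos: [0.5803, -0.0785, 0.4]
tool_rot: [-0.666, -0.215, 0.233, 0.675]
wrist_force: [0.2, -0.3, -0.6]
gripper_width: 0.0097
time: 6.0
tcp_pos: [0.5787, -0.077, 0.3917]
tool_rot: [-0.565, -0.4, 0.422, 0.585]
wrist_force: [0.6, -0.1, -1.3]
gripper_width: 0.0098
t 6.0 w 0.0098 F [ 0.6 -0.1 -1.3] q [-0.09  0.41  0.28  1.42 -0.11  1.37  1.44] grasp [ 0.5722 -0.0763  0.2369]
 shift now [-0.2672  0.0206  0.0343]  shift after turn [-0.2677  0.0167  0.0325]  turn [-2.36  0.57 -0.53]
```

```bash
python3 -m crank '[-0.044,0.003,0.0055,-0.6,0.1,-0.1, -0.044,0.003,0.0055,-0.6,0.1,-0.1, -0.044,0.003,0.0055,-0.6,0.1,-0.1, -0.044,0.003,0.0055,-0.5,0.1,-0.1, -0.044,0.003,0.0055,0,0,0]'
python3 -m crank '[-0.02,0,0,0,0,0, -0.015,0,0,0,0,0, 0,0,0,0,0,0, 0,0,0,0,0,0]'
python3 rest.py .1
```

```text
time: 6.5
tcp_pos: [0.4822, -0.2705, 0.3714]
tool_rot: [-0.573, -0.411, 0.411, 0.578]
wrist_force: [0.4, 0.4, 0.1]
gripper_width: 0.0093
time: 6.9
tcp_pos: [0.4646, -0.3112, 0.3684]
tool_rot: [-0.576, -0.402, 0.406, 0.584]
wrist_force: [0.1, 0.3, -0.2]
gripper_width: 0.0095
t 6.9 w 0.0095 F [ 0.1  0.3 -0.2] q [ 0.27  0.37  0.39  1.55 -0.14  1.26  1.9 ] grasp [ 0.4628 -0.3103  0.2134]
 shift now [-0.0092  0.1134  0.0011]  shift after turn [-0.009   0.1134  0.0026]  turn [-0.73 -0.9   0.09]
```

```bash
python3 -m crank '[-0.003,0.04,0,-0.4,-0.5,0, -0.003,0.04,0,-0.3,-0.4,0, -0.003,0.04,0.001,0,0,0, 0,0.03,0.001,0,0,0, 0,0,0,0,0,0]'
python3 rest.py .026
python3 - <<'E'
from h import *
a=viewer.camera("top")[...,::-1];cv2.imwrite("pics/t3.png",cv2.resize(a[190:300,310:420],None,fx=5,fy=5,interpolation=cv2.INTER_CUBIC))
E
```

```text
time: 7.4
tcp_pos: [0.4682, -0.3086, 0.2154]
tool_rot: [0.574, 0.417, -0.409, -0.573]
wrist_force: [-1.1, 0.5, -0.3]
gripper_width: 0.0097
t 7.4 w 0.0097 F [-1.1  0.5 -0.3] q [ 0.31  0.52  0.34  1.74 -0.22  0.92  1.99] grasp [ 0.4698 -0.3078  0.0604]
 shift now [-0.0128  0.0343  0.0057]  shift after turn [-0.0126  0.0344  0.0052]  turn [0.46 0.87 0.5 ]
```

View pics/t3.png

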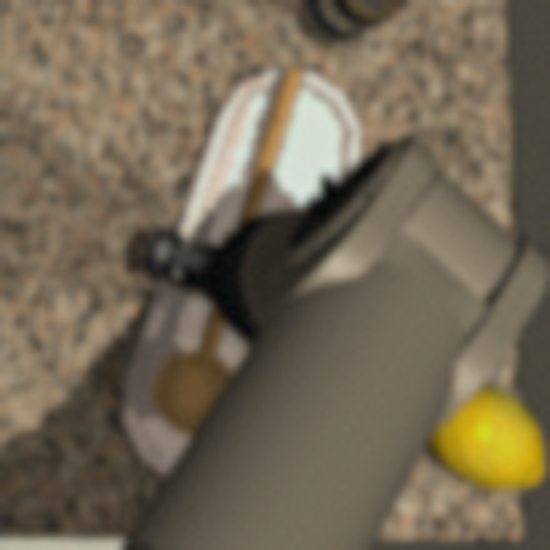

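```bash
python3 -m crank '[-0.013,0,0.0065,0.4,0.8,0.4, 0,0,0,0,0,0]'; python3 rest.py .026
python3 - <<'E'
from h import *
m=viewer.camera_model("top")
for n,p in dict(tail=(293,72),bowl=(195,392)).items(): print(n,ray(m,((p[0]+.5)/5-.5+310,(p[1]+.5)/5-.5+190),.055))
E
```

```text
time: 7.65
tcp_pos: [0.4608, -0.3195, 0.2205]
tool_rot: [0.579, 0.412, -0.408, -0.573]
wrist_force: [-0.8, -1.1, 0.1]
gripper_width: 0.0098
t 7.65 w 0.0098 F [-0.8 -1.1  0.1] q [ 0.32  0.51  0.35  1.73 -0.22  0.92  1.99] grasp [ 0.4622 -0.3201  0.0655]
 shift now [0.0002 0.0395 0.0022]  shift after turn [0.0002 0.0395 0.0018]  turn [ 0.56  0.24 -0.02]
tail [ 0.59630311 -0.34693237  0.055     ]
bowl [ 0.40793808 -0.28588619  0.055     ]
```

```bash
python3 -m crank '[0,0.013,0.002,0.5,0.2,0, 0,0.013,0.002,0,0,0, 0,0.009,0,0,0,0, 0,0,0,0,0,0]'; python3 rest.py .026
```

```text
time: 8.05
tcp_pos: [0.4585, -0.3195, 0.1869]
tool_rot: [0.58, 0.41, -0.407, -0.574]
wrist_force: [-0.3, -0.3, 0.3]
gripper_width: 0.0096
t 8.05 w 0.0096 F [-0.3 -0.3  0.3] q [ 0.33  0.56  0.33  1.76 -0.23  0.85  2.01] grasp [ 0.4598 -0.3202  0.0319]
 shift now [ 0.0009  0.0059 -0.0003]  shift after turn [ 0.0009  0.0059 -0.0003]  turn [ 0.52 -0.03 -0.08]
```

```bash
python3 -m crank '[0,0.005,0,0.5,0,0, 0,0.0015,0,0,0,0]'; python3 rest.py .026
```

```text
time: 8.25
tcp_pos: [0.4584, -0.3194, 0.18]
tool_rot: [-0.577, -0.408, 0.409, 0.577]
wrist_force: [-1.7, 1.9, 7.8]
gripper_width: 0.0096
t 8.25 w 0.0096 F [-1.7  1.9  7.8] q [ 0.34  0.57  0.33  1.76 -0.24  0.85  2.01] grasp [ 0.4582 -0.3194  0.025 ]
 shift now [ 0.0008 -0.001  -0.0005]  shift after turn [ 0.0008 -0.001  -0.0005]  turn [-0.08 -0.03 -0.04]
```

```bash
python3 -m crank '[0,-0.001,0,0,0,0, 0,0,0,0,0,0, 0,0,0,0,0,0]' 0.3; python3 -m crank '[0,-0.01,0,0,0,0, 0,-0.03,0,0,0,0, 0,-0.045,0,0,0,0, 0,-0.045,0,0,0,0, 0,-0.045,0,0,0,0]'
python3 - <<'E'
from h import *
todo([.4595,.3216,.20],rot([1,0,0]))
todo([.4595,.3216,.20],rot([.82,.57,0]))
E
```

```text
time: 8.55
tcp_pos: [0.4589, -0.3197, 0.1813]
tool_rot: [0.577, 0.408, -0.409, -0.577]
wrist_force: [-0.2, -0.2, 0.7]
gripper_width: 0.0294
time: 9.05
tcp_pos: [0.4572, -0.3177, 0.3575]
tool_rot: [-0.573, -0.406, 0.411, 0.582]
wrist_force: [2.4, -0.3, -0.2]
gripper_width: 0.0295
t 9.05 w 0.0295 F [ 2.4 -0.3 -0.2] q [ 0.29  0.37  0.39  1.57 -0.14  1.24  1.93] grasp [ 0.4551 -0.3167  0.2025]
 shift now [0.6035 0.0067 0.2108]  shift after turn [0.0023 0.0025 0.6393]  turn [-0.81 70.53 -0.44]
t 9.05 w 0.0295 F [ 2.4 -0.3 -0.2] q [ 0.29  0.37  0.39  1.57 -0.14  1.24  1.93] grasp [ 0.4551 -0.3167  0.2025]
 shift now [0.6035 0.0067 0.2108]  shift after turn [0.3668 0.0025 0.5236]  turn [-0.86 35.73 -0.17]
```

```bash
python3 -m crank '[0.045,0,0.0158,0,0,0, 0.045,0,0.0158,0,0,0, 0.045,0,0.0158,0,0,0, 0.045,0,0.0158,0,0,0, 0.045,0,0.0158,0,0,0]' -0.6;python3 -m crank '[0.045,0,0.0158,0,0,0, 0.045,0,0.0158,0,0,0, 0.045,0,0.0158,0,0,0, 0.045,0,0.0158,0,0,0, 0.045,0,0.0158,0,0,0]';  python3 -m crank '[0.03,0,0.01,0,0,0, 0,0,0,0,0,0, 0,0,0,0,0,0]'
cat > lid.py <<'E'
from h import *
import sys
todo([float(v) for v in sys.argv[1:4]],rot([.35,.9367,0]))
E
python3 lid.py .4595 .3216 .2
```

```text
time: 9.55
tcp_pos: [0.4596, -0.0845, 0.3723]
tool_rot: [0.589, 0.404, -0.4, -0.575]
wrist_force: [2.0, 0.2, 0.1]
gripper_width: 0.068
time: 10.05
tcp_pos: [0.4635, 0.1621, 0.3761]
tool_rot: [0.591, 0.407, -0.395, -0.573]
wrist_force: [1.8, -0.4, 0.5]
gripper_width: 0.0685
time: 10.35
tcp_pos: [0.4625, 0.2039, 0.3783]
tool_rot: [0.587, 0.414, -0.397, -0.572]
wrist_force: [-1.0, -0.6, 0.3]
gripper_width: 0.0683
t 10.35 w 0.0683 F [-1.  -0.6  0.3] q [-0.49  0.23  0.05  1.69  0.01  1.2   0.77] grasp [0.4674 0.2032 0.2234]
 shift now [0.1093 0.0227 0.0439]  shift after turn [0.1092 0.0233 0.044 ]  turn [1.8  0.44 0.38]
```

```bash
python3 -m crank '[0.042,0.004,0.017,0.9,0.2,0.2, 0.042,0.008,0.017,0.9,0.2,0.2, 0.02,0.01,0.008,0,0,0, 0,0,0,0,0,0, 0,0,0,0,0,0]'
python3 lid.py .4595 .3216 .1
python3 - <<'E'
from h import *
m=viewer.camera_model("wrist");a=viewer.camera("wrist")[...,::-1];b=viewer.camera("top")[...,::-1]
print(proj(m,(.4595,.3216,.069)))
w=np.zeros((384,800,3),np.uint8);w[:,:512]=a;w[:330,512:797]=cv2.resize(b[190:300,315:410],None,fx=3,fy=3,interpolation=cv2.INTER_CUBIC);cv2.imwrite("pics/w4.png",w)
np.save("wm.npy",m["world_from_camera"])
E
```

```text
time: 10.85
tcp_pos: [0.4636, 0.3098, 0.3585]
tool_rot: [0.587, 0.399, -0.397, -0.582]
wrist_force: [0.2, -0.5, -0.0]
gripper_width: 0.0683
t 10.85 w 0.0683 F [ 0.2 -0.5 -0. ] q [-0.62  0.35 -0.    1.57  0.01  1.22  0.57] grasp [0.4645 0.3092 0.2035]
 shift now [0.0096 0.1034 0.0088]  shift after turn [0.0096 0.1035 0.008 ]  turn [ 0.37 -0.97 -0.09]
[266.33609395 178.84909982]
```

View pics/w4.png

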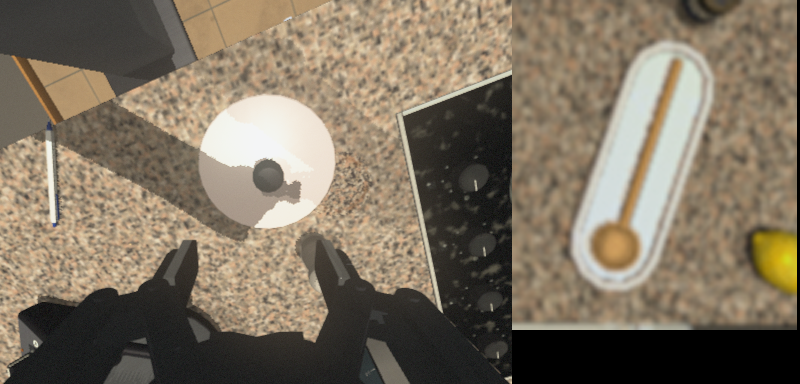

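```bash
python3 -m crank '[0.0095,0.03,0.008,0.4,-0.9,0, 0,0.03,0,0,0,0, 0,0.02,0,0,0,0, 0,0,0,0,0,0]'
python3 - <<'E'
from h import *
m=viewer.camera_model("wrist");m["world_from_camera"]=np.load("wm.npy")
print(ray(m,(267.5,175),.066),ray(m,(267,162),.014),[proj(m,(.583,.34,z)) for z in (0,.09)])
E
python3 lid.py .4595 .322 .060
```

```text
time: 11.35
tcp_pos: [0.4641, 0.3137, 0.281]
tool_rot: [0.586, 0.401, -0.397, -0.582]
wrist_force: [0.5, -0.6, -0.2]
gripper_width: 0.0685
[0.45697589 0.32393339 0.066     ] [0.45564504 0.32596028 0.014     ] [array([308.56815706, 240.18501906]), array([324.13442154, 281.82836638])]
t 11.35 w 0.0685 F [ 0.5 -0.6 -0.2] q [-0.62  0.43 -0.    1.66  0.01  1.04  0.57] grasp [0.4653 0.3137 0.126 ]
 shift now [0.0059 0.066  0.0078]  shift after turn [0.0062 0.066  0.0072]  turn [ 0.42 -0.86  0.15]
```

```bash
python3 -m crank '[0.007,0,0.0105,0.4,-0.9,0, 0,0.02,0,0,0,0, 0,0.02,0,0,0,0, 0,0,0,0,0,0]';python3 lid.py .458 .324 .060
```

```text
time: 11.75
tcp_pos: [0.459, 0.3243, 0.2471]
tool_rot: [-0.581, -0.407, 0.398, 0.582]
wrist_force: [-0.1, -0.5, -0.2]
gripper_width: 0.0687
t 11.75 w 0.0687 F [-0.1 -0.5 -0.2] q [-0.63  0.47 -0.01  1.7   0.01  0.96  0.56] grasp [0.4605 0.3256 0.0921]
 shift now [-0.001   0.0321  0.0011]  shift after turn [-0.0006  0.0321  0.0009]  turn [ 0.32 -0.13  0.67]
```

```bash
python3 -m crank '[-0.0005,0.018,0.001,0.3,0,0.6, 0,0.013,0,0,0,0, 0,0,0,0,0,0]';python3 lid.py .458 .324 .060;python3 -m crank '[0,0,0,0,0,0, 0,0,0,0,0,0, 0,0,0,0,0,0, 0,0,0,0,0,0]' 1 30; python3 lid.py .458 .324 .060
```

```text
time: 12.05
tcp_pos: [0.4592, 0.3258, 0.2181]
tool_rot: [-0.581, -0.405, 0.4, 0.582]
wrist_force: [0.5, -0.4, -0.7]
gripper_width: 0.0687
t 12.05 w 0.0687 F [ 0.5 -0.4 -0.7] q [-0.64  0.51 -0.01  1.72  0.01  0.91  0.56] grasp [0.4601 0.3266 0.0631]
 shift now [-0.0021  0.0031  0.0005]  shift after turn [-0.0021  0.0031  0.0005]  turn [ 0.2  -0.11  0.38]
time: 12.45
tcp_pos: [0.4595, 0.3255, 0.2189]
tool_rot: [-0.581, -0.405, 0.4, 0.582]
wrist_force: [-0.3, 0.5, -2.9]
gripper_width: 0.0316
t 12.45 w 0.0316 F [-0.3  0.5 -2.9] q [-0.64  0.51 -0.01  1.72  0.01  0.91  0.56] grasp [0.4604 0.3262 0.0639]
 shift now [-0.0019  0.0038  0.0009]  shift after turn [-0.0019  0.0039  0.0008]  turn [ 0.21 -0.13  0.36]
```

```bash
python3 -m crank '[0,-0.01,0,0,0,0, 0,-0.03,0,0,0,0, 0,-0.045,0,0,0,0, 0,-0.045,0,0,0,0, 0,-0.045,0,0,0,0]' 1 60; python3 -m crank '[0,-0.03,0,0,0,0, 0,0,0,0,0,0]'; python3 lid.py .676 .067 .26
```

```text
time: 12.95
tcp_pos: [0.4553, 0.3228, 0.3894]
tool_rot: [-0.581, -0.396, 0.409, 0.582]
wrist_force: [0.8, 0.4, -4.3]
gripper_width: 0.0304
time: 13.15
tcp_pos: [0.4564, 0.3239, 0.4285]
tool_rot: [-0.581, -0.401, 0.404, 0.582]
wrist_force: [1.2, 0.0, -4.6]
gripper_width: 0.0304
t 13.15 w 0.0304 F [ 1.2  0.  -4.6] q [-0.64  0.32 -0.01  1.44  0.    1.39  0.56] grasp [0.4558 0.3238 0.2735]
 shift now [-0.1633  0.0129 -0.2959]  shift after turn [-0.1638  0.0135 -0.2956]  turn [-0.2  -0.09 -0.13]
```

```bash
python3 -m crank '[-0.0155,0,-0.028,0,0,0, -0.0155,0,-0.028,0,0,0, -0.0155,0,-0.028,0,0,0, -0.0155,0,-0.028,0,0,0, -0.0155,0,-0.028,0,0,0]'; python3 -m crank '[-0.0155,0,-0.028,0,0,0, -0.0155,0,-0.028,0,0,0, -0.0155,0,-0.028,0,0,0, 0,0,0,0,0,0, 0,0,0,0,0,0]';  python3 lid.py .677 .0675 .26
```

```text
time: 13.65
tcp_pos: [0.557, 0.2067, 0.4188]
tool_rot: [-0.573, -0.402, 0.414, 0.582]
wrist_force: [-0.1, 0.6, -3.5]
gripper_width: 0.0307
time: 14.15
tcp_pos: [0.6233, 0.1242, 0.4022]
tool_rot: [-0.574, -0.391, 0.418, 0.585]
wrist_force: [-0.2, 1.3, -4.9]
gripper_width: 0.0302
t 14.15 w 0.0302 F [-0.2  1.3 -4.9] q [-0.28  0.51  0.09  1.23 -0.04  1.45  1.03] grasp [0.6171 0.1226 0.2474]
 shift now [-0.035  -0.0144 -0.0695]  shift after turn [-0.0343 -0.0128 -0.0701]  turn [-1.95  0.35 -1.34]
```

```bash
python3 -m crank '[-0.013,-0.006,-0.024,-0.7,0.1,-0.5, -0.013,-0.006,-0.024,-0.7,0.1,-0.5, -0.01,-0.004,-0.02,-0.7,0.1,-0.5, 0,0,0,0,0,0, 0,0,0,0,0,0]';  python3 lid.py .677 .0675 .23
```

```text
time: 14.65
tcp_pos: [0.6736, 0.0705, 0.4068]
tool_rot: [-0.575, -0.402, 0.409, 0.583]
wrist_force: [0.4, 1.0, -4.3]
gripper_width: 0.0306
t 14.65 w 0.0306 F [ 0.4  1.  -4.3] q [-0.19  0.59  0.11  1.09 -0.07  1.48  1.13] grasp [0.6715 0.0711 0.2519]
 shift now [-0.0016  0.0218 -0.0045]  shift after turn [-0.0016  0.0218 -0.0042]  turn [-0.82  0.48 -0.08]
```

```bash
python3 -m crank '[-0.0015,0,-0.005,-0.8,0.4,0, 0,0.01,0,0,0,0, 0,0.01,0,0,0,0, 0,0,0,0,0,0]';  python3 lid.py .677 .0675 .199
```

```text
time: 15.05
tcp_pos: [0.676, 0.0713, 0.3824]
tool_rot: [-0.578, -0.403, 0.407, 0.581]
wrist_force: [-0.7, -0.5, -4.3]
gripper_width: 0.0304
t 15.05 w 0.0304 F [-0.7 -0.5 -4.3] q [-0.19  0.6   0.11  1.13 -0.06  1.42  1.13] grasp [0.6751 0.0714 0.2274]
 shift now [-0.0032  0.0284 -0.0024]  shift after turn [-0.0032  0.0284 -0.0022]  turn [-0.33  0.37 -0.09]
```

```bash
python3 -m crank '[-0.0032,0.006,-0.0024,-0.3,0.4,0, 0,0,0,0,0,0]';  python3 lid.py .677 .0675 .199
python3 - <<'E'
from h import *
w=np.zeros((390,800,3),np.uint8)
for i,(n,r,c) in enumerate([("wrist",(100,356),(130,386)),("scene",(120,250),(220,350))]):
    a=viewer.camera(n)[r[0]:r[1],c[0]:c[1],::-1]; w[:390,i*400:i*400+390]=cv2.resize(a,(390,390),interpolation=cv2.INTER_CUBIC)
cv2.imwrite("pics/w5.png",w)
ms=viewer.camera_model("scene")
E
```

```text
time: 15.25
tcp_pos: [0.6767, 0.0681, 0.375]
tool_rot: [-0.581, -0.402, 0.404, 0.581]
wrist_force: [0.7, -0.6, -3.7]
gripper_width: 0.0309
t 15.25 w 0.0309 F [ 0.7 -0.6 -3.7] q [-0.19  0.6   0.11  1.15 -0.06  1.4   1.13] grasp [0.6763 0.0679 0.22  ]
 shift now [-0.0004  0.021  -0.0005]  shift after turn [-0.0004  0.021  -0.0005]  turn [-0.11  0.02 -0.12]
```

View pics/w5.png

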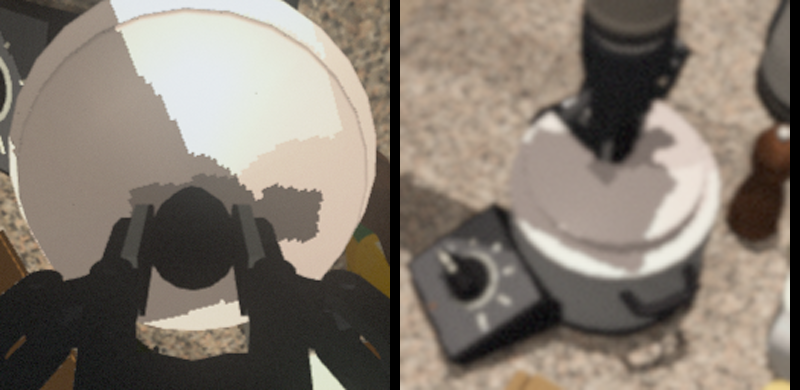

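```bash
python3 -m crank '[0,0.008,0,0,0,0, 0,0.004,0,0,0,0, 0,0.003,0,0,0,0]';  python3 lid.py .677 .0675 .199; python3 -m crank '[0,0.003,0,0,0,0, 0,0.002,0,0,0,0]';python3 lid.py .677 .0675 .199
```

```text
time: 15.65
tcp_pos: [0.6775, 0.0691, 0.3622]
tool_rot: [0.581, 0.405, -0.402, -0.58]
wrist_force: [-0.2, 0.5, -3.4]
gripper_width: 0.0307
t 15.65 w 0.0307 F [-0.2  0.5 -3.4] q [-0.19  0.61  0.11  1.17 -0.06  1.36  1.13] grasp [0.6781 0.0692 0.2072]
 shift now [-0.0017  0.0082 -0.    ]  shift after turn [-0.0016  0.0082 -0.0001]  turn [0.18 0.08 0.14]
time: 15.85
tcp_pos: [0.6774, 0.0691, 0.3564]
tool_rot: [0.581, 0.405, -0.402, -0.58]
wrist_force: [-1.1, -1.1, -4.8]
gripper_width: 0.0303
t 15.85 w 0.0303 F [-1.1 -1.1 -4.8] q [-0.19  0.61  0.11  1.18 -0.06  1.35  1.13] grasp [0.6779 0.0693 0.2014]
 shift now [-0.0016  0.0024 -0.0001]  shift after turn [-0.0016  0.0024 -0.0002]  turn [0.14 0.08 0.12]
```

```bash
python3 -m crank '[-0.001,0.0015,0,0.1,0,0.1, 0,0.001,0,0,0,0]';  python3 lid.py .677 .0675 .199; python3 -m crank '[0,0.001,0,0,0,0, 0,0.001,0,0,0,0]';python3 lid.py .677 .0675 .199
```

```text
time: 16.05
tcp_pos: [0.6769, 0.068, 0.354]
tool_rot: [0.581, 0.404, -0.403, -0.581]
wrist_force: [-2.9, -0.5, 1.1]
gripper_width: 0.0303
t 16.05 w 0.0303 F [-2.9 -0.5  1.1] q [-0.19  0.61  0.11  1.18 -0.06  1.35  1.13] grasp [0.6769 0.068  0.199 ]
 shift now [-0.0004  0.     -0.0003]  shift after turn [-0.0004  0.     -0.0003]  turn [0.01 0.09 0.01]
time: 16.25
tcp_pos: [0.6767, 0.0679, 0.3541]
tool_rot: [0.581, 0.404, -0.403, -0.58]
wrist_force: [-2.2, -0.0, 0.8]
gripper_width: 0.0303
t 16.25 w 0.0303 F [-2.2 -0.   0.8] q [-0.19  0.61  0.11  1.18 -0.06  1.35  1.13] grasp [0.677  0.068  0.1991]
 shift now [-0.0003  0.0001 -0.0004]  shift after turn [-0.0003  0.0001 -0.0004]  turn [0.08 0.09 0.06]
```

```bash
python3 -m crank '[0,0,0,0,0,0, 0,0,0,0,0,0, 0,0,0,0,0,0]' -0.5;  python3 -m crank '[0,-0.01,0,0,0,0, 0,-0.03,0,0,0,0, 0,-0.04,0,0,0,0, 0,-0.04,0,0,0,0, 0,0,0,0,0,0]'
cat > knob.py <<'E'
from h import *
import sys
c=np.array([.597,-.057,.064]);up=np.array([.4756,.7439,.4695]);cy=np.array([-.8425,.5387,0]);n=np.array([-.2529,-.3955,.8829])
def K(h,ang):
    t=np.radians(100-ang);u=np.cos(t)*up+np.sin(t)*cy
    return c+h*n,rot(-np.cross(n,u),-n)
if __name__=="__main__":
    todo(*K(float(sys.argv[1]),float(sys.argv[2])))
E
python3 knob.py .13 0
```

```text
time: 16.55
tcp_pos: [0.678, 0.068, 0.3566]
tool_rot: [0.582, 0.406, -0.401, -0.579]
wrist_force: [0.7, 0.8, -0.2]
gripper_width: 0.0642
time: 17.05
tcp_pos: [0.6767, 0.0679, 0.4833]
tool_rot: [0.583, 0.407, -0.4, -0.579]
wrist_force: [0.6, 0.6, 0.4]
gripper_width: 0.0638
t 17.05 w 0.0638 F [0.6 0.6 0.4] q [-0.18  0.58  0.12  0.92 -0.06  1.63  1.13] grasp [0.6785 0.068  0.3284]
 shift now [-0.2764  0.1657  0.0612]  shift after turn [-0.3227  0.0157  0.0568]  turn [ -4.8    2.28 -27.19]
```

```bash
python3 -m crank '[-0.045,0.01,0.01,0,0,0, -0.045,0.01,0.01,0,0,0, -0.045,0.01,0.01,0,0,0, -0.045,0,0.01,0,0,0, -0.045,0,0.01,0,0,0]' 0;  python3 -m crank '[0,0,0,-1.2,0.6,-6.8, 0,0,0,-1.2,0.6,-6.8, 0,0,0,-1.2,0.6,-6.8, 0,0,0,-1.2,0.6,-6.8, 0,0,0,0,0,0]'; python3 knob.py .13 0
```

```text
time: 17.55
tcp_pos: [0.5531, -0.1226, 0.4507]
tool_rot: [0.58, 0.417, -0.401, -0.574]
wrist_force: [0.6, -0.6, 0.3]
gripper_width: 0.043
time: 18.05
tcp_pos: [0.5475, -0.134, 0.4539]
tool_rot: [-0.502, -0.545, 0.213, 0.637]
wrist_force: [-0.0, -0.5, -0.4]
gripper_width: 0.0426
t 18.05 w 0.0426 F [-0.  -0.5 -0.4] q [ 0.28  0.27  0.11  1.5  -0.55  1.3   1.7 ] grasp [ 0.5901 -0.0713  0.3188]
 shift now [-0.1027  0.1     0.0194]  shift after turn [-0.1007  0.1023  0.0175]  turn [0.99 0.08 1.13]
```

```bash
python3 -m crank '[-0.034,0.033,0.006,0.5,0,0.5, -0.034,0.033,0.006,0.5,0,0.5, -0.03,0.03,0.006,0,0,0, 0,0,0,0,0,0, 0,0,0,0,0,0]'; python3 knob.py .08 0
python3 - <<'E'
from knob import *
m=viewer.camera_model("wrist");a=viewer.camera("wrist")[...,::-1];b=viewer.camera("scene")[120:250,200:350,::-1]
print(proj(m,c+.031*n),[proj(m,c+.044*(np.cos(t)*up-np.sin(t)*cy)).round(0) for t in np.radians([-100,-60,-20,20,60,100])])
w=np.zeros((384,800,3),np.uint8);w[:,:512]=a;w[:250,512:800]=cv2.resize(b,(288,250),interpolation=cv2.INTER_CUBIC);cv2.imwrite("pics/w6.png",w)
E
```

```text
time: 18.55
tcp_pos: [0.528, -0.1684, 0.324]
tool_rot: [-0.504, -0.541, 0.228, 0.634]
wrist_force: [0.8, 1.2, 0.1]
gripper_width: 0.0428
t 18.55 w 0.0428 F [0.8 1.2 0.1] q [ 0.35  0.36  0.12  1.7  -0.6   1.09  1.93] grasp [ 0.5676 -0.1081  0.1867]
 shift now [-0.0056  0.056   0.0033]  shift after turn [-0.006  0.056  0.003]  turn [ 0.28  0.81 -0.35]
[251.5191629  193.44056497] [array([253., 140.]), array([281., 151.]), array([295., 177.]), array([288., 204.]), array([266., 221.]), array([238., 220.])]
```

View pics/w6.png

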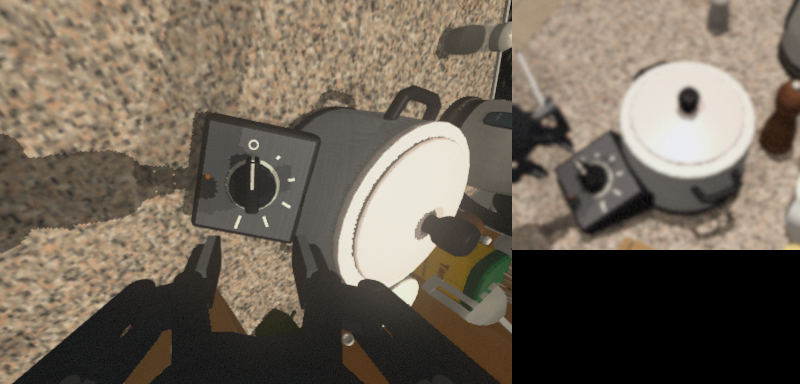

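```bash
python3 -m crank '[-0.0056,0.02,0.001,0.3,0.8,-0.3, 0,0.03,0,0,0,0, 0,0.025,0,0,0,0, 0,0,0,0,0,0]'; python3 knob.py .03 0
```

```text
time: 19.05
tcp_pos: [0.552, -0.1411, 0.2662]
tool_rot: [-0.506, -0.545, 0.223, 0.63]
wrist_force: [-0.7, 0.6, -0.4]
gripper_width: 0.0425
t 19.05 w 0.0425 F [-0.7  0.6 -0.4] q [ 0.32  0.44  0.08  1.75 -0.65  0.95  1.96] grasp [ 0.594  -0.0807  0.1298]
 shift now [-0.0094  0.038   0.0101]  shift after turn [-0.0095  0.0382  0.0092]  turn [1.07 0.97 0.11]
```

```bash
python3 -m crank '[-0.0095,0,0.009,1,1,0, 0,0.01,0,0,0,0, 0,0.008,0,0,0,0, 0,0,0,0,0,0]'; python3 knob.py .03 0
```

```text
time: 19.45
tcp_pos: [0.5475, -0.1397, 0.2506]
tool_rot: [-0.504, -0.54, 0.221, 0.636]
wrist_force: [-0.4, -0.5, 0.4]
gripper_width: 0.0427
t 19.45 w 0.0427 F [-0.4 -0.5  0.4] q [ 0.32  0.46  0.08  1.77 -0.67  0.92  1.98] grasp [ 0.5883 -0.0788  0.114 ]
 shift now [-0.002   0.0249  0.0035]  shift after turn [-0.002   0.025   0.0033]  turn [0.62 0.22 0.12]
```

```bash
python3 -m crank '[-0.002,0.012,0.003,0.6,0.2,0, 0,0.01,0,0,0,0, 0,0.002,0,0,0,0, 0,0,0,0,0,0]'; python3 knob.py .03 0
```

```text
time: 19.85
tcp_pos: [0.5508, -0.1303, 0.2266]
tool_rot: [-0.502, -0.538, 0.223, 0.64]
wrist_force: [0.5, -0.4, 1.1]
gripper_width: 0.0424
t 19.85 w 0.0424 F [ 0.5 -0.4  1.1] q [ 0.31  0.49  0.06  1.78 -0.68  0.88  1.99] grasp [ 0.5901 -0.0688  0.0899]
 shift now [ 0.0003 -0.0007  0.0005]  shift after turn [ 0.0003 -0.0007  0.0005]  turn [ 0.02 -0.02  0.12]
```

Positioned; grip and begin turning.

```bash
python3 -m crank '[0,0,0,0,0,0, 0,0,0,0,0,0, 0,0,0,0,0,0, 0,0,0,0,0,0]' 1 60; python3 knob.py .03 0; python3 -m crank '[0,0,0,0,5,0, 0,0,0,0,6,0, 0,0,0,0,6,0, 0,0,0,0,6,0]'; python3 knob.py .03 23
```

```text
time: 20.25
tcp_pos: [0.5508, -0.1302, 0.2267]
tool_rot: [-0.501, -0.538, 0.223, 0.64]
wrist_force: [1.3, 0.4, -1.5]
gripper_width: 0.0117
t 20.25 w 0.0117 F [ 1.3  0.4 -1.5] q [ 0.31  0.49  0.06  1.78 -0.68  0.88  1.99] grasp [ 0.5901 -0.0686  0.09  ]
 shift now [ 0.0002 -0.0007  0.0005]  shift after turn [ 0.0001 -0.0007  0.0005]  turn [ 0.01 -0.02  0.13]
time: 20.65
tcp_pos: [0.5508, -0.1302, 0.2268]
tool_rot: [-0.537, -0.395, 0.115, 0.737]
wrist_force: [0.5, 0.1, -1.1]
gripper_width: 0.0115
t 20.65 w 0.0115 F [ 0.5  0.1 -1.1] q [ 0.25  0.49  0.15  1.79 -0.73  0.9   1.61] grasp [ 0.5902 -0.0686  0.0901]
 shift now [-0.0001 -0.0007  0.0005]  shift after turn [-0.0001 -0.0007  0.0005]  turn [-0.02 -0.8   0.13]
```

```bash
python3 -m crank '[0,0,0,0,8,0, 0,0,0,0,8,0, 0,0,0,0,8,0, 0,0,0,0,8,0, 0,0,0,0,8,0]'; python3 knob.py .03 60;python3 -m crank '[0,0,0,0,8,0, 0,0,0,0,8,0, 0,0,0,0,8,0, 0,0,0,0,8,0, 0,0,0,0,8,0]'; python3 knob.py .03 160
```

```text
time: 21.15
tcp_pos: [0.5509, -0.13, 0.2268]
tool_rot: [-0.543, -0.107, -0.083, 0.829]
wrist_force: [-0.4, -0.1, -0.2]
gripper_width: 0.0118
t 21.15 w 0.0118 F [-0.4 -0.1 -0.2] q [ 0.14  0.5   0.28  1.79 -0.8   0.94  0.94] grasp [ 0.5904 -0.0685  0.0901]
 shift now [-0.0005 -0.0007  0.0001]  shift after turn [-0.0005 -0.0007  0.0001]  turn [-0.07 -5.4   0.13]
time: 21.65
tcp_pos: [0.5509, -0.1299, 0.2269]
tool_rot: [-0.478, 0.194, -0.271, 0.813]
wrist_force: [0.2, 0.2, -1.3]
gripper_width: 0.0116
t 21.65 w 0.0116 F [ 0.2  0.2 -1.3] q [ 0.05  0.52  0.42  1.8  -0.87  0.98  0.26] grasp [ 0.5905 -0.0686  0.0901]
 shift now [-0.0004 -0.0007 -0.0003]  shift after turn [ 0.     -0.0007 -0.0005]  turn [-0.17 52.95  0.04]
```

```bash
python3 -m crank '[0,0,0,0,8,0, 0,0,0,0,8,0, 0,0,0,0,8,0, 0,0,0,0,8,0, 0,0,0,0,8,0]'; python3 knob.py .03 160;python3 -m crank '[0,0,0,0,6,0, 0,0,0,0,3,0, 0,0,0,0,0,0]'; python3 knob.py .03 160
```

```text
time: 22.15
tcp_pos: [0.5508, -0.1299, 0.2269]
tool_rot: [-0.35, 0.47, -0.424, 0.69]
wrist_force: [-0.6, 0.2, -1.6]
gripper_width: 0.0114
t 22.15 w 0.0114 F [-0.6  0.2 -1.6] q [-0.04  0.54  0.54  1.8  -0.93  1.02 -0.42] grasp [ 0.5906 -0.0687  0.0901]
 shift now [-0.0001 -0.0007 -0.0004]  shift after turn [ 0.     -0.0007 -0.0004]  turn [-0.21 11.31  0.05]
time: 22.45
tcp_pos: [0.5508, -0.1298, 0.2269]
tool_rot: [-0.314, 0.525, -0.452, 0.649]
wrist_force: [-1.1, -0.2, -0.3]
gripper_width: 0.0115
t 22.45 w 0.0115 F [-1.1 -0.2 -0.3] q [-0.07  0.55  0.57  1.8  -0.94  1.03 -0.58] grasp [ 0.5906 -0.0688  0.0901]
 shift now [ 0.0001 -0.0007 -0.0004]  shift after turn [ 0.0001 -0.0007 -0.0004]  turn [-0.23  1.83  0.08]
```

```bash
python3 -m crank '[0,0,0,0,1.8,0, 0,0,0,0,0,0]'; python3 knob.py .03 160;python3 -m crank '[0,0,0,0,0,0, 0,0,0,0,0,0, 0,0,0,0,0,0]' 0; python3 -m crank '[0,-0.01,0,0,0,0, 0,-0.03,0,0,0,0, 0,-0.045,0,0,0,0, 0,-0.045,0,0,0,0, 0,-0.02,0,0,0,0]';python3 -m crank '[0,-0.03,0,0,0,0, 0,0,0,0,0,0, 0,0,0,0,0,0, 0,0,0,0,0,0]';  python3 - <<'E'
from knob import *
todo(*K(.18,160))
a=viewer.camera("wrist")[...,::-1];b=viewer.camera("top")[...,::-1]
w=np.zeros((590,800,3),np.uint8);w[:384,:512]=a;w[:250,512:800]=cv2.resize(viewer.camera("scene")[120:250,200:350,::-1],(288,250),interpolation=cv2.INTER_CUBIC);w[390:590,:800]=cv2.resize(b[130:225,120:410],(800,200),interpolation=cv2.INTER_AREA) if 0 else cv2.resize(b[160:300,130:410],(800,200));w[255:590,515:800]=cv2.resize(b[190:302,315:410],(285,335),interpolation=cv2.INTER_CUBIC)
cv2.imwrite("pics/w7.png",w)
E
```

```text
time: 22.65
tcp_pos: [0.5507, -0.1298, 0.2269]
tool_rot: [-0.307, 0.535, -0.457, 0.641]
wrist_force: [0.7, 0.6, -0.3]
gripper_width: 0.0117
t 22.65 w 0.0117 F [ 0.7  0.6 -0.3] q [-0.07  0.55  0.58  1.8  -0.95  1.04 -0.61] grasp [ 0.5906 -0.0688  0.0901]
 shift now [ 0.0001 -0.0007 -0.0004]  shift after turn [ 0.0001 -0.0007 -0.0004]  turn [-0.24 -0.01  0.08]
time: 22.95
tcp_pos: [0.551, -0.1298, 0.2272]
tool_rot: [-0.307, 0.535, -0.457, 0.641]
wrist_force: [-0.3, 0.0, -0.5]
gripper_width: 0.0426
time: 23.45
tcp_pos: [0.5104, -0.1897, 0.3631]
tool_rot: [-0.309, 0.537, -0.454, 0.64]
wrist_force: [0.0, 0.1, 0.5]
gripper_width: 0.0429
time: 23.85
tcp_pos: [0.5006, -0.2066, 0.3972]
tool_rot: [-0.306, 0.533, -0.459, 0.641]
wrist_force: [-0.2, 0.4, 0.5]
gripper_width: 0.0426
t 23.85 w 0.0426 F [-0.2  0.4  0.5] q [-0.01  0.34  0.71  1.63 -0.72  1.36 -0.75] grasp [ 0.5411 -0.1461  0.2604]
 shift now [-0.0005  0.0428  0.0006]  shift after turn [-0.0003  0.0428  0.0009]  turn [-0.51  0.06  0.27]
```

View pics/w7.png

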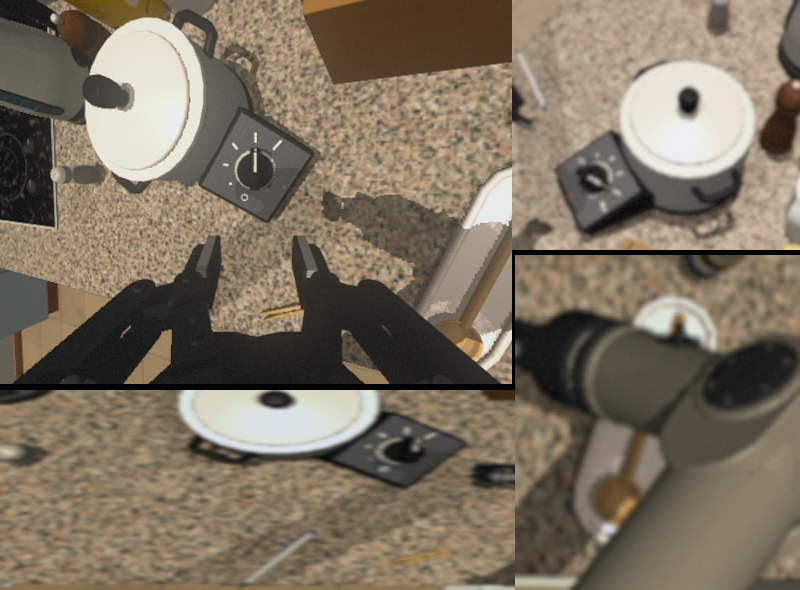

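```bash
python3 -c "
from bench import hand_in;print(hand_in())"
```

```text
the job is handed in; nothing more can be done
None
```

I finished all three steps and handed the job in at about 24 s of the 72 s allowed; the hand-in gives no verdict.

- **Spoon:** It lies lengthwise in the spoon rest, bowl towards the robot, let go. The top picture after release shows it inside the rim all along its length.
- **Lid:** I lowered it in 1–3 mm steps until it stopped at the expected height, about 135 mm above the worktop. Wrist readings stayed within about 5 N on the way down. The pictures afterwards show it level and central on the pot.
- **Knob:** I gripped the bar at the off ring and turned it clockwise to 160 degrees, which is setting 4. After release the wrist picture shows the pointer on the fourth bar. I saw no click in the force readings; the pointer's position is the only evidence.
- **Mill, jar and shaker:** I never went near them. The mill and shaker are still upright in the last pictures, and so is the jar in the part I could see. I did not measure their positions again.

One thing went wrong on the way. My first grip on the spoon was about 6 mm too high because the arm drifted up as the fingers closed, so I opened and gripped it again lower before lifting. No other check failed or disagreed, and the arm was clear of everything at the end.

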